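Snap the cap onto the oil bottle

TASK

Pull the top drawer of the small wooden drawer unit out to its stop and leave it open, then take the snap cap out of it and press it onto the steel stud of the white oil bottle. Push down through the click and keep pushing until the cap sits fully home on the bottle's collar, and finish without letting go: the program ends with the gripper still holding the cap pressed firmly down, without having disturbed the jar and the mug.

Things in the scene. Friction and masses are not known exactly. Their poses are not given: they have to be found in the camera images.
- unit: fixed wooden countertop drawer unit, 220 mm deep (its x) x 300 mm wide (y) x 156 mm high, two drawers, only the top one is needed. Origin: centre of its underside, on the counter. Its front faces its own -x, towards the robot; it may be turned by up to 9 degrees
- unit_drawer0 (a joint): how far the top drawer is pulled out, m: 0 shut, about 0.150 at its stop; it starts 0 to 20 mm open. It slides along the unit's own -x and runs easily (a few N)
- unit_drawer0_handle (a point): middle of the top drawer's steel bar handle: a round bar 11 mm thick and 120 mm long, along the unit's y, 35 mm in front of the drawer front and 38 mm below the unit's top; it moves with the drawer. It can be pinched from above, one finger on either side of the bar
- drawer_bay (a point): middle of the floor of the top drawer's wide compartment, which holds only the cap; it moves with the drawer. The compartment is 175 mm along the unit's x and 176 mm along its y; the floor lies 89 mm above the counter, the side walls end 134 mm above the counter. A divider 6 mm thick and 40 mm high parts off a narrow compartment with a spoon on the +y side
- cap: the snap cap: loose, black plastic, about 35 to 70 g, 44.5 mm high, standing mouth down on the floor of the wide compartment, hidden while the drawer is shut; it rides along with the drawer. A hollow round skirt 40 mm across and 22.5 mm high carries a solid round knob 26 mm across and 22 mm high, to grip. Origin: centre of its lower edge, z up. Its turn about z is free
- cap_mouth (a point): centre of the cap's mouth, same point as its origin. The mouth is 25 mm across inside a lip 3.5 mm high; above the lip the bore is 32 mm across, and it ends 19.5 mm above the lower edge
- bottle: the oil bottle: white ceramic, fixed to the counter, 72 mm across and round; its steel collar is 46 mm across, with the steel stud on top. Origin: centre of its underside, z up
- bottle_seat (a point): centre of the collar's upper face, 103 mm above the counter, at the root of the steel stud, where the cap's lower edge rests when fully home. The stud stands 17.5 mm above this point, 21 mm across, its tip tapering to 12 mm
- bottle_balls (a point): on the stud's axis, 8.6 mm above bottle_seat, at the height of four spring-loaded steel balls, 30 mm across over the balls. The cap's lip meets them when its lower edge is about 13 mm above bottle_seat; the push rises to roughly 10 to 18 N and drops sharply at the click (lower edge 5 to 9 mm above bottle_seat); then the cap runs down easily until it lands hard on the collar
- collar: the steel collar of the bottle, 46 mm across and 8 mm high, fixed to it; origin: centre of its underside, 8 mm below bottle_seat
- jar: bystander: loose amber glass spice jar with a steel lid, 60 mm across, 95 mm high; origin: centre of its underside. Leave it alone
- mug: bystander: loose blue mug, 72 mm across plus a handle, 85 mm high; origin: centre of its underside. Leave it alone

How it is judged:
By the outcome, as a careful person would: the job done as asked, in the order asked, and still so for the second after the job is handed in, while the arm keeps its last pose, push and grip.
It also fails if it takes over 64 s, if anything falls off the work surface, if the arm or the gripper's body presses on something with over 40 N, if the wrist force passes 120 N, or if a joint passes its speed limit or range.

ROBOT

A 6-joint arm with a two-finger parallel gripper is mounted at the origin on the work surface. World frame = base frame: x ahead of the robot, y to its left, z up, the work surface at z = 0. Lengths are in m, angles in degrees, forces in N, time in s.
With the tool pointing down it reaches from about 0.3 to 0.85 m from the base axis. Payload 5.4 kg.
Tool frame: the origin (TCP) lies midway between the tips of the shut fingers; the grasp point (between the pads) lies 19 mm behind it (ctrl.grasp_offset is the z of the grasp point in the tool frame, in m); z points along the fingers, y is the line along which they close (so a half turn about z gives the same grasp; the last joint's range is limited). The gripper opens to 85 mm and grips with 20 to 120 N. Pads are 22 mm wide; open, the fingers measure 114 mm over their backs; the gripper's body (76 mm by 85 mm) begins 54 mm behind the grasp point. The pads swing forward as they close: fully open they stand 13 mm farther back than shut.
Start: joints at [-12.038, 9.076, 91.501, -0, 79.423, -12.038], TCP at [0.575, -0, 0.231] pointing down, gripper open.
Joint ranges: [-166.64, 166.64], [-54.1, 131.32], [10.49, 154.53], [-73.88, 253.88], [9.74, 151.15], [-171.62, 171.62]. Speed limits (degrees/s): [147.25, 147.25, 180, 180, 180, 180].

INTERFACE

Orientations are given as a 3x3 rotation matrix whose columns are the frame's x, y, z axes.
In Python, from rig import ctrl, vision, status, ticket gives the robot as it stands (ctrl), with the cameras (vision), the readings (status) and the job (ticket).
- The arm moves only by the shell command python3 drive.py 'ROWS' [OPENING] [FORCE]. ROWS is rows parted by semicolons, their numbers by spaces, 1 to 5 of them, each of 4 numbers: dx, dy, dz in m, then a turn about the tool's z in degrees; each row is the pose to reach, as a shift and turn from the pose commanded when the command began, along the tool's axes at that moment; what a row does not reach only later rows make up. A row lasts 1/12 s, in which the tool goes at most 0.0417 m and 7.16 degrees, less where a joint would pass 70% of its speed; a pose out of reach is approached as far as the arm can. OPENING is the finger opening in m, set as the command begins (- or left out keeps the last). The fingers move at their own pace and stop on an object; FORCE is the grip in N (left out, the last holds). Time passes only in rows, so rows that do not move let the fingers close. It prints the time, the measured TCP pose, the force, the opening and the grip force at its end.
- status.get_state(): the state, without advancing time (a new reading comes with each control period).
- vision.capture(name): name is "scene" or "side" or "wrist"; returns the picture (400x640x3 uint8, red, green, blue); there is no depth.
- vision.camera_params(name): a dict with "intrinsics" (3x3 intrinsics, pixels), "R" (3x3) and "t" (3): a world point X has camera coordinates R X + t; the wrist camera has in their place "mount" (4x4, takes a point from camera to tool coordinates, whose origin is the TCP and whose axes are the flange's). Camera axes: x right, y down, z forward; pixel columns grow to the right and rows downward; lengths in m; the calibration is good to about 2 mm. A picture is of the moment at which its call begins: read the wrist's pose just before it. camera_params takes no time and is no camera call.
- ticket.hand_in(): hands the job in; it is judged then, once.
The state is a dict: "time": time; "joints": joint angles; "qvel": joint speeds; "joint_torque": joint torques, N m; "tool_pos": TCP position; "eef_rot": TCP orientation; "force": force on the tool from outside, world axes, zero at the start; "torque": the same for the moment, N m; "gripper_width": finger opening in m; "grasp_force": force on a finger pad.
Only numpy, scipy, OpenCV 4.12 (cv2) and the standard library are available. Lean on these libraries where they do the work, as an engineer would, in place of code of your own. Each camera call takes 0.05 s, during which the arm holds its last target. There are 200 camera calls.

## Working session

There is one attempt and no reset: what is moved stays moved. The work goes in short steps, Python scripts to look and compute and a shell command to move; the robot and the scene stay as the last step left them, time stands still between calls to the robot, and variables do not carry over. Pictures are saved under pics/ and viewed, at most 10 in all, crops included, and the job is handed in when it is done.

```bash
ls; mkdir -p pics; python3 - <<'E'
from rig import ctrl, vision, status, ticket
import cv2, numpy as np
np.set_printoptions(precision=4,suppress=True)
s=status.get_state();print(s['time'],s['tool_pos'],s['eef_rot'],s['gripper_width'],ctrl.grasp_offset)
a=[]
for n in ("scene","side"):
    im=vision.capture(n);cv2.imwrite(f"pics/{n}0.png",im[:,:,::-1]);p=vision.camera_params(n);print(n,p)
print(vision.camera_params("wrist"))
E
```

```text
drive.py
pics
rig.py
0.0 [0.5744 0.0001 0.2303] [[ 0.      1.     -0.0018]
 [ 1.     -0.      0.0004]
 [ 0.0004 -0.0018 -1.    ]] 0.0854961069744246 -0.0187
scene {'intrinsics': array([[424.2283,   0.    , 324.3445],
       [  0.    , 424.2283, 201.9863],
       [  0.    ,   0.    ,   1.    ]]), 'R': array([[-0.2362,  0.9717,  0.0036],
       [ 0.6042,  0.1498, -0.7826],
       [-0.761 , -0.1827, -0.6225]]), 't': array([ 0.107 , -0.2939,  1.4596])}
side {'intrinsics': array([[362.8596,   0.    , 312.8303],
       [  0.    , 362.8596, 198.1351],
       [  0.    ,   0.    ,   1.    ]]), 'R': array([[-0.7708, -0.6368, -0.0177],
       [-0.4469,  0.5603, -0.6974],
       [ 0.454 , -0.5297, -0.7165]]), 't': array([0.5271, 0.3187, 0.5685])}
{'intrinsics': array([[315.8222,   0.    , 316.9983],
       [  0.    , 315.8222, 198.6262],
       [  0.    ,   0.    ,   1.    ]]), 'mount': array([[ 0.0011, -0.9605, -0.2783,  0.0696],
       [ 1.    ,  0.0011,  0.0005,  0.0005],
       [-0.0001, -0.2783,  0.9605, -0.1424],
       [ 0.    ,  0.    ,  0.    ,  1.    ]])}
```

View pics/scene0.png

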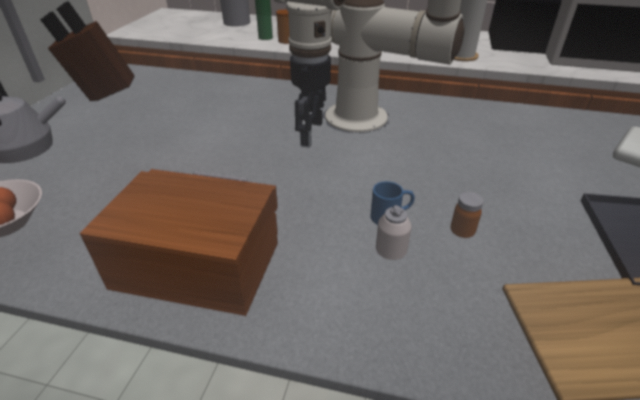

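View pics/side0.png

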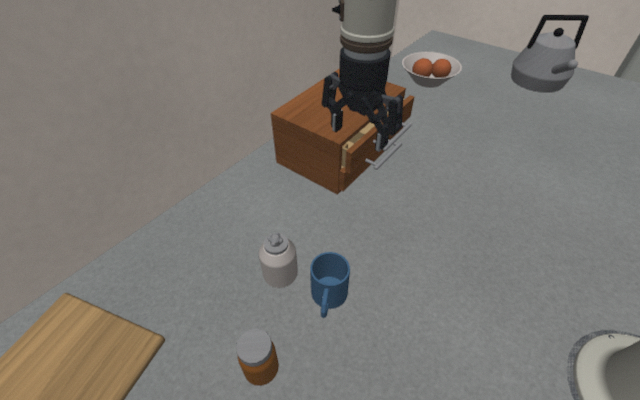

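Scene shows the unit's top corners near (150,172), (277,185), (244,250), (85,232), the bottle's stud near (397,210), the mug at (387,200) and the jar at (467,215). The side view shows the drawer handles near (390,150) and the stud at (277,237).

```bash
cat > h.py <<'E'
import numpy as np, cv2
from rig import ctrl, vision, status, ticket
np.set_printoptions(precision=4,suppress=True)
def cam(n,s=None):
    p=vision.camera_params(n);K=np.array(p['intrinsics'])
    if n!='wrist': return K,np.array(p['R']),np.array(p['t'])
    s=s or status.get_state();M=np.array(p['mount']);T=np.eye(4);T[:3,:3]=s['eef_rot'];T[:3,3]=s['tool_pos']
    W=np.linalg.inv(T@M);return K,W[:3,:3],W[:3,3]
def ray(c,px):
    K,R,t=c;return -R.T@t,R.T@np.linalg.solve(K,[px[0],px[1],1.])
def plane(c,px,z):
    o,d=ray(c,px);return o+d*(z-o[2])/d[2]
def proj(c,X):
    K,R,t=c;q=K@(R@np.asarray(X,float)+t);return q[:2]/q[2]
def tri(c1,p1,c2,p2):
    o1,d1=ray(c1,p1);o2,d2=ray(c2,p2)
    k=np.linalg.lstsq(np.c_[d1,-d2],o2-o1,rcond=None)[0];a=o1+k[0]*d1;b=o2+k[1]*d2
    return (a+b)/2,np.linalg.norm(a-b)
def rel(X,s=None):
    "world point in tool axes, from TCP"
    s=s or status.get_state();return np.array(s['eef_rot']).T@(np.asarray(X)-s['tool_pos'])
E
python3 - <<'E'
from h import *
a=cam('scene');b=cam('side')
for p in [(150,172),(277,185),(244,250),(85,232)]: print('top',plane(a,p,.156))
for p in [(346,106),(273,115)]: print('sidetop',plane(b,p,.156))
print('stud',tri(a,(397,209),b,(277,235)))
print('mug',plane(a,(387,189),.085),plane(b,(330,267),.085)); print('jar',plane(a,(469,200),.095),plane(b,(254,344),.095))
I=[cv2.imread(f'pics/{n}0.png') for n in('scene','side')]
u=cv2.resize(I[0][190:270,350:450],None,fx=6,fy=6,interpolation=cv2.INTER_CUBIC)
v=cv2.resize(I[1][60:190,260:420],None,fx=5,fy=5,interpolation=cv2.INTER_CUBIC)
w=cv2.resize(I[1][220:300,240:310],None,fx=5,fy=5,interpolation=cv2.INTER_CUBIC)
cv2.imwrite('pics/c0.png',cv2.resize(v,(800,600)))
cv2.imwrite('pics/c1.png',np.hstack([u[:400,:420],w[:400]]))
E
```

```text
top [ 0.6647 -0.3375  0.156 ]
top [ 0.6437 -0.0556  0.156 ]
top [ 0.8382 -0.0499  0.156 ]
top [ 0.8643 -0.3466  0.156 ]
sidetop [ 0.7342 -0.1934  0.156 ]
sidetop [ 0.8486 -0.0537  0.156 ]
stud (array([0.6123, 0.1908, 0.1178]), np.float64(0.008112661951444066))
mug [0.5057 0.1633 0.085 ] [0.5075 0.1627 0.085 ]
jar [0.5162 0.3464 0.095 ] [0.5091 0.3482 0.095 ]
```

View pics/c0.png

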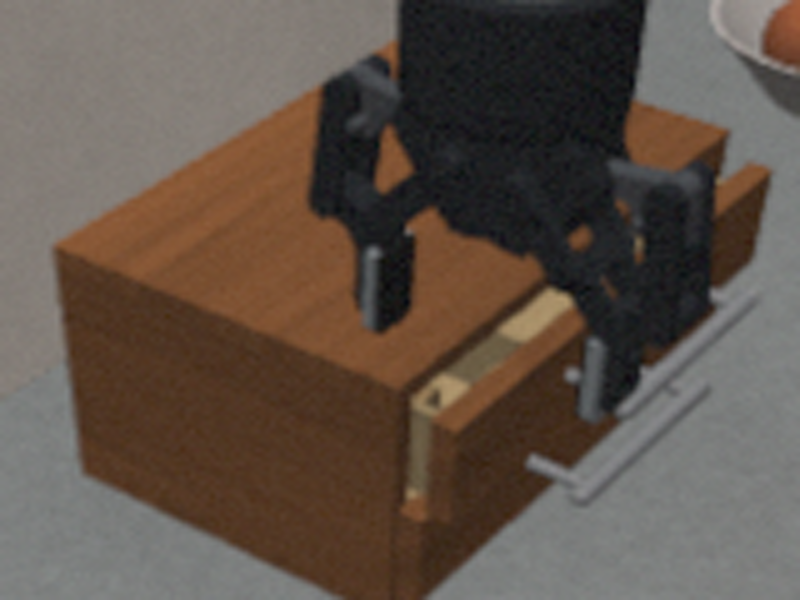

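View pics/c1.png

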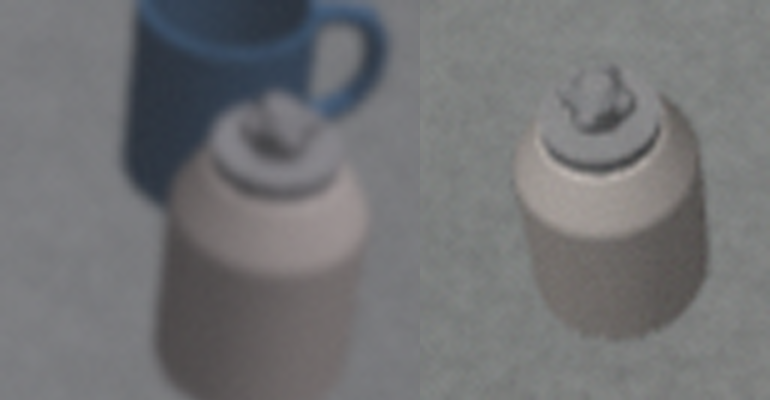

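Crops show the unit's front top corners at side px (340,144) and (405,88), the top handle running (411,124) to (384,149), and the collar's centre at scene (396.3,213.7) and side (276.2,243.6).

```bash
python3 - <<'E'
from h import *
a=cam('scene');b=cam('side')
P=[plane(b,p,.156) for p in [(340,144.1),(405,88.2),(271.6,113.7)]];print(np.array(P))
d=P[1]-P[0];print('width',np.linalg.norm(d),'yaw',np.degrees(np.arctan2(d[0],-d[1])), 'depth',np.linalg.norm(P[2]-P[0]),P[2]-P[0])
for p in[(411,123.9),(384,149.3)]: print('handle',plane(b,p,.118))
print('drawerfront',plane(b,(352,152),.145),plane(b,(414,97),.145))
print('seat',plane(a,(396.3,213.7),.103),plane(b,(276.2,243.6),.103),tri(a,(396.3,213.7),b,(276.2,243.6)))
im=vision.capture('wrist');cv2.imwrite('pics/w0.png',im[:,:,::-1])
E
```

```text
[[ 0.6546 -0.0615  0.156 ]
 [ 0.6635 -0.3576  0.156 ]
 [ 0.8552 -0.0557  0.156 ]]
width 0.2963025440231974 yaw 1.7185038495596976 depth 0.2006039085154528 [0.2005 0.0058 0.    ]
handle [ 0.5939 -0.2769  0.118 ]
handle [ 0.5926 -0.149   0.118 ]
drawerfront [ 0.626  -0.0669  0.145 ] [ 0.6314 -0.3508  0.145 ]
seat [0.6124 0.1944 0.103 ] [0.6085 0.1942 0.103 ] (array([0.6097, 0.1939, 0.101 ]), np.float64(0.0011231804409314236))
```

View pics/w0.png

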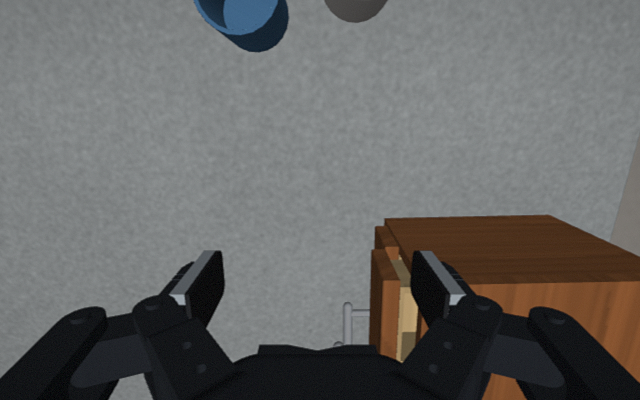

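The wrist view shows the near end of the top handle at about (348,305) and the drawer front at about (380,260). I'll move toward the handle and look again.

```bash
python3 drive.py '-0.04 0.005 0 0;-0.08 0.01 0 0;-0.12 0.019 0 0;-0.15 0.019 0 0;-0.15 0.019 0 0' 0.03; python3 - <<'E'
from h import *
print(plane(cam('wrist'),(1,1),.1))
s=status.get_state();c=cam('wrist',s);im=vision.capture('wrist');cv2.imwrite('pics/w1.png',im[:,:,::-1])
print(s['tool_pos'],proj(c,(.593,-.15,.118)),proj(c,(.593,-.27,.118)))
np.savez('w1.npz',*c)
E
```

```text
time: 0.57
tool_pos: [0.5936, -0.1556, 0.2307]
eef_rot: [[0.005, 1.0, -0.001], [1.0, -0.005, -0.002], [-0.002, -0.001, -1.0]]
force: [0.7, -0.1, -0.3]
gripper_width: 0.03
grasp_force: 0.0
[ 0.3541 -0.0077  0.1   ]
[ 0.5936 -0.1556  0.2307] [315.6353 186.8789] [316.344  310.9626]
```

View pics/w1.png

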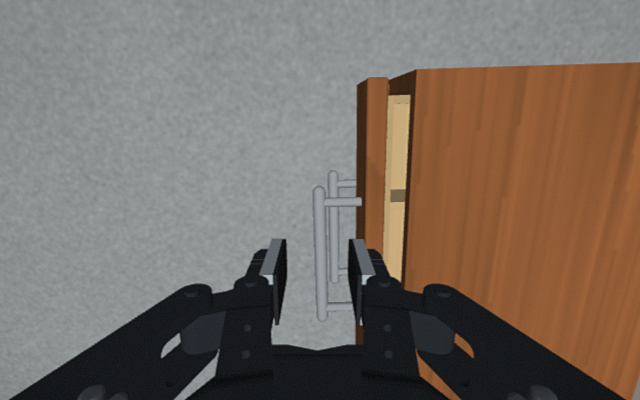

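The top handle runs from (319.5,187) to (322,319); the unit's front top edge passes through (417,70).

```bash
python3 - <<'E'
from h import *
z=np.load('w1.npz');c=[z[k] for k in z]
A=plane(c,(319.5,188),.118);B=plane(c,(322,318),.118);print(A,B,(A+B)/2,np.degrees(np.arctan2(A[0]-B[0],A[1]-B[1])))
C=plane(c,(417,70),.156);D=plane(c,(401,290),.156);print(C,D,np.degrees(np.arctan2(C[0]-D[0],C[1]-D[1])))
print(rel((A+B)/2))
E
```

```text
[ 0.5962 -0.151   0.118 ] [ 0.5983 -0.2778  0.118 ] [ 0.5973 -0.2144  0.118 ] -0.9469170539698216
[ 0.6585 -0.0637  0.156 ] [ 0.6595 -0.2237  0.156 ] -0.3626709209393899
[-0.0617  0.004   0.1126]
```

```bash
python3 drive.py '-0.03 0.004 0.03 0;-0.06 0.004 0.06 0;-0.06 0.004 0.09 0;-0.06 0.004 0.09 0;-0.06 0.004 0.09 0' 0.03; python3 - <<'E'
from h import *
print(rel((.5973,-.2144,.118)))
E
```

```text
time: 1.03
tool_pos: [0.5966, -0.2079, 0.1393]
eef_rot: [[-0.001, 1.0, -0.005], [1.0, 0.001, 0.003], [0.003, -0.005, -1.0]]
force: [-0.3, 0.3, 0.4]
gripper_width: 0.0302
grasp_force: 0.0
[-0.0065  0.0008  0.0213]
```

```bash
python3 drive.py '-0.004 0.001 0.02 0;-0.004 0.001 0.038 0;-0.004 0.001 0.038 0;-0.004 0.001 0.038 0' 0.03; python3 drive.py '0 0 0 0;0 0 0 0;0 0 0 0;0 0 0 0;0 0 0 0' 0 40
```

```text
time: 1.37
tool_pos: [0.6004, -0.2133, 0.1059]
eef_rot: [[-0.002, 1.0, 0.003], [1.0, 0.002, -0.001], [-0.001, 0.003, -1.0]]
force: [-0.5, 0.0, -0.2]
gripper_width: 0.0299
grasp_force: 0.0
time: 1.78
tool_pos: [0.6001, -0.2135, 0.1056]
eef_rot: [[-0.001, 1.0, 0.002], [1.0, 0.001, -0.0], [-0.0, 0.002, -1.0]]
force: [-0.4, 4.8, 7.1]
gripper_width: 0.0093
grasp_force: 39.1
```

```bash
python3 drive.py '0 -0.02 0 0;0 -0.045 0 0;-0.001 -0.07 0 0;-0.002 -0.095 0 0;-0.002 -0.11 0 0';python3 drive.py '0 -0.01 0 0;0 -0.02 0 0;0 -0.03 0 0;0 -0.03 0 0'
```

```text
time: 2.2
tool_pos: [0.4889, -0.2161, 0.1055]
eef_rot: [[-0.0, 1.0, 0.003], [1.0, 0.0, -0.001], [-0.001, 0.003, -1.0]]
force: [1.1, 2.5, 6.6]
gripper_width: 0.0094
grasp_force: 41.5
time: 2.53
tool_pos: [0.4615, -0.2167, 0.1056]
eef_rot: [[0.001, 1.0, 0.009], [1.0, -0.001, -0.003], [-0.003, 0.009, -1.0]]
force: [6.5, 0.8, 1.4]
gripper_width: 0.0095
grasp_force: 41.7
```

```bash
python3 drive.py '0 -0.005 0 0;0 -0.01 0 0;0 -0.01 0 0'; python3 - <<'E'
from h import *
im=vision.capture('scene');cv2.imwrite('pics/s2.png',im[:,:,::-1])
s=status.get_state();print(s['tool_pos'],s['force'],s['gripper_width'])
E
```

```text
time: 2.78
tool_pos: [0.4613, -0.2168, 0.1059]
eef_rot: [[0.004, 0.999, 0.033], [1.0, -0.003, -0.005], [-0.005, 0.033, -0.999]]
force: [51.2, 0.4, -29.0]
gripper_width: 0.0093
grasp_force: 40.6
[ 0.4613 -0.2168  0.1059] [ 50.309    1.1449 -27.3667] 0.00908784012152733
```

The drawer is at its stop (139 mm of travel, force rising sharply). I'll relieve the pull, let go, and rise.

```bash
python3 drive.py '0 0.006 0 0;0 0.009 0 0;0 0.009 0 0'; python3 drive.py '0 0 0 0;0 0 0 0;0 0 0 0' 0.03;  python3 drive.py '0 0 -0.03 0;0 0 -0.07 0;0 0 -0.11 0;0 0 -0.14 0;0 0 -0.14 0'
```

```text
time: 3.08
tool_pos: [0.4615, -0.2167, 0.1056]
eef_rot: [[-0.001, 1.0, 0.007], [1.0, 0.001, -0.003], [-0.003, 0.007, -1.0]]
force: [8.6, 1.6, 2.8]
gripper_width: 0.0092
grasp_force: 42.5
time: 3.33
tool_pos: [0.4575, -0.2158, 0.1032]
eef_rot: [[0.0, 1.0, -0.001], [1.0, -0.0, 0.0], [0.0, -0.001, -1.0]]
force: [0.4, 0.1, 0.1]
gripper_width: 0.0301
grasp_force: 0.0
time: 3.75
tool_pos: [0.4606, -0.2184, 0.251]
eef_rot: [[0.0, 1.0, 0.01], [1.0, -0.0, -0.008], [-0.008, 0.01, -1.0]]
force: [0.4, -1.2, -0.2]
gripper_width: 0.0297
grasp_force: 0.0
```

```bash
python3 - <<'E'
from h import *
s=status.get_state();c=cam('wrist',s);im=vision.capture('wrist');im2=vision.capture('scene')
cv2.imwrite('pics/w3.png',im[:,:,::-1]);cv2.imwrite('pics/s3.png',im2[:,:,::-1])
np.savez('w3.npz',*c)
u=cv2.resize(im2[100:260,60:300,::-1],(480,320));w=cv2.resize(im[:,:,::-1],(480,300))
cv2.imwrite('pics/m3.png',np.vstack([u[:290],w]))
E
```

```text
(no output)
```

View pics/m3.png

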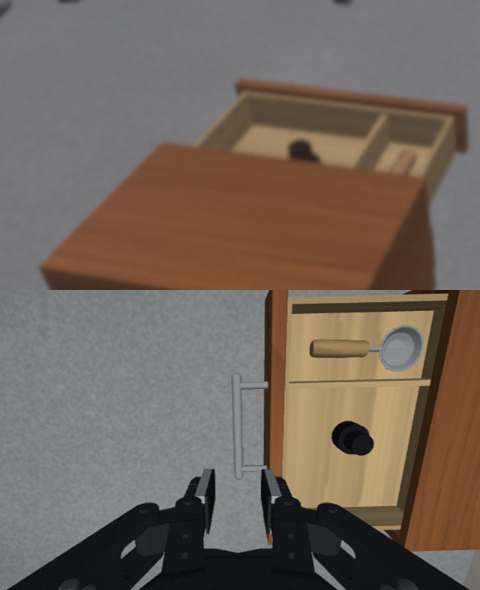

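The drawer is open; the cap stands in the bay, with its knob top near wrist (480,200) and skirt near (468,195). Measuring it by its dark mask.

```bash
cat > cap.py <<'E'
from h import *
def capfind(im,c,x0=.3,guess=None,roi=None):
    g=im.max(2); m=(g<60).astype(np.uint8)
    n,l,st,ce=cv2.connectedComponentsWithStats(m)
    u,v=guess; k=l[int(v),int(u)]; print('stat',st[k],ce[k])
    return (l==k)
E
python3 - <<'E'
from cap import *
z=np.load('w3.npz');c=[z[k] for k in z]
im=cv2.imread('pics/w3.png');m=capfind(im,c,guess=(478,198))
p=np.argwhere(m)[:,::-1].astype(float)
# predicted silhouette direction: match extents of blob vs projected cap for centre estimate
def sil(xy):
    t=np.linspace(0,2*np.pi,60);P=[]
    for r,h in((.02,0.089),(.02,.1115),(.013,.1115),(.013,.1335)):
        P+=[proj(c,(xy[0]+r*np.cos(a),xy[1]+r*np.sin(a),h)) for a in t]
    return np.array(P)
xy=plane(c,p.mean(0),.108)[:2]
for i in range(5):
    S=sil(xy);e=np.array([(p[:,k].min()+p[:,k].max()+1)/2-(S[:,k].min()+S[:,k].max())/2 for k in(0,1)])
    xy=plane(c,proj(c,(*xy,.11))+e,.11)[:2]
print(xy,S.min(0),S.max(0),p.min(0),p.max(0))
print(rel((*xy,.1335)), status.get_state()['tool_pos'])
E
```

```text
stat [ 442  175   56   45 1860] [469.4269 197.8688]
[ 0.6073 -0.233 ] [441.041  173.7979] [498.959  221.2021] [442. 175.] [497. 219.]
[-0.0163  0.1489  0.1112] [ 0.4582 -0.2165  0.2445]
```

```bash
python3 drive.py '-0.004 0.037 0 0;-0.008 0.074 0 0;-0.016 0.111 0 0;-0.016 0.147 0.03 0;-0.016 0.147 0.05 0' 0.05;python3 drive.py '0 0 0 0;0 0 0 0'; python3 - <<'E'
from cap import *
s=status.get_state();c=cam('wrist',s);im=vision.capture('wrist');cv2.imwrite('pics/w4.png',im[:,:,::-1])
np.savez('w4.npz',*c)
q=proj(c,(.6073,-.233,.1335));print(q,s['tool_pos'],rel((.6073,-.233,.1335),s))
m=(im.max(2)<60)
u,v=q.astype(int)
for r in range(v-30,v+40,6): 
    k=np.flatnonzero(m[r,u-70:u+70])+u-70; print(r,k[[0,-1]] if len(k) else 0,len(k))
E
```

```text
time: 4.27
tool_pos: [0.6079, -0.2317, 0.1899]
eef_rot: [[-0.001, 1.0, 0.0], [1.0, 0.001, 0.001], [0.001, 0.0, -1.0]]
force: [-0.3, -0.5, -0.6]
gripper_width: 0.0501
grasp_force: 0.0
time: 4.43
tool_pos: [0.6027, -0.2308, 0.1893]
eef_rot: [[-0.0, 1.0, -0.007], [1.0, 0.0, 0.004], [0.004, -0.007, -1.0]]
force: [-0.3, 0.3, 0.5]
gripper_width: 0.05
grasp_force: 0.0
[323.6427 219.7951] [ 0.6027 -0.2308  0.1893] [-0.0025  0.005   0.0558]
189 [303 343] 41
195 [300 346] 47
201 [298 348] 51
207 [298 349] 52
213 [298 349] 52
219 [300 346] 47
225 [304 342] 39
231 [311 336] 26
237 0 0
243 [260 375] 9
249 [257 377] 16
255 [255 380] 21
```

View pics/w4.png

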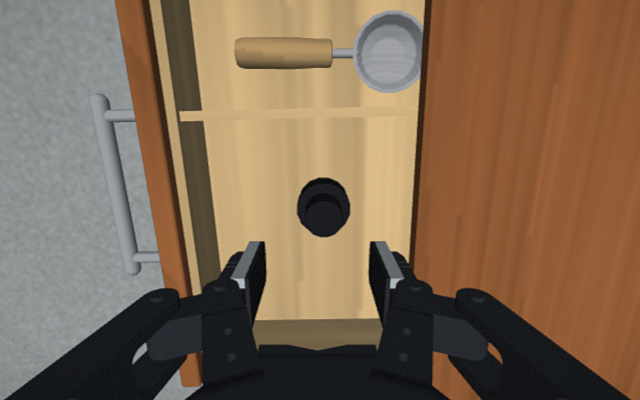

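The wrist view shows the cap at (323,208), knob centre about (323,214) and the fingers' mid-plane at column 317.5: about +4 mm to go along tool y. The drawer stays open.

```bash
python3 drive.py '0 0.004 0.02 0;0 0.004 0.04 0;0 0.004 0.06 0;0 0.004 0.075 0;0 0.004 0.075 0' 0.05;python3 drive.py '0 0 0 0;0 0 0 0;0 0 0 0;0 0 0 0;0 0 0 0' 0 60; python3 drive.py '0 0 0 0;0 0 0 0'
```

```text
time: 4.9
tool_pos: [0.6067, -0.2314, 0.1165]
eef_rot: [[0.001, 1.0, -0.004], [1.0, -0.001, 0.002], [0.002, -0.004, -1.0]]
force: [-1.1, 0.1, -0.5]
gripper_width: 0.05
grasp_force: 0.0
time: 5.32
tool_pos: [0.6104, -0.233, 0.1213]
eef_rot: [[0.0, 1.0, 0.004], [1.0, -0.0, -0.003], [-0.003, 0.004, -1.0]]
force: [-0.4, -0.3, 6.1]
gripper_width: 0.0231
grasp_force: 59.1
time: 5.48
tool_pos: [0.6104, -0.233, 0.1213]
eef_rot: [[-0.0, 1.0, 0.004], [1.0, 0.0, -0.003], [-0.003, 0.004, -1.0]]
force: [-1.1, -0.0, 6.9]
gripper_width: 0.0233
grasp_force: 59.1
```

The grip sits high on the knob; I'll regrip about 8 mm deeper.

```bash
python3 drive.py '0 0 0 0;0 0 0 0;0 0 0 0' 0.036; python3 drive.py '0 0 0.006 0;0 0 0.006 0;0 0 0.006 0';  python3 - <<'E'
from h import *
im=vision.capture('side');s=status.get_state();cv2.imwrite('pics/d5.png',im[:,:,::-1]);print(s['tool_pos'],s['force'])
a=cam('side');u,v=proj(a,(.608,-.233,.11)).astype(int);print(u,v)
cv2.imwrite('pics/d5c.png',cv2.resize(im[max(v-35,0):v+25,u-40:u+40,::-1],(640,480),interpolation=cv2.INTER_CUBIC))
E
```

```text
time: 5.73
tool_pos: [0.609, -0.232, 0.1184]
eef_rot: [[0.0, 1.0, 0.0], [1.0, -0.0, 0.0], [0.0, 0.0, -1.0]]
force: [-0.3, -0.3, -0.7]
gripper_width: 0.0357
grasp_force: 0.0
time: 5.98
tool_pos: [0.6084, -0.2316, 0.1112]
eef_rot: [[-0.0, 1.0, -0.002], [1.0, 0.0, 0.001], [0.001, -0.002, -1.0]]
force: [-0.2, 0.5, -0.4]
gripper_width: 0.0358
grasp_force: 0.0
[ 0.6086 -0.2318  0.1116] [-0.7182  0.2895  0.5255]
396 132
```

View pics/d5c.png

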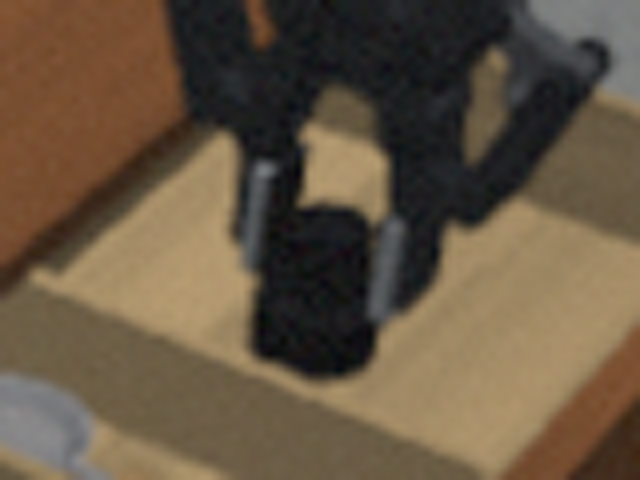

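The fingers straddle the knob (crop columns 265 to 385), tips just above the skirt. Closing and lifting.

```bash
python3 drive.py '0 0 0 0;0 0 0 0;0 0 0 0;0 0 0 0' 0 80; python3 drive.py '0 0 -0.01 0;0 0 -0.03 0;0 0 -0.06 0;0 0 -0.1 0;0 0 -0.1 0'; python3 drive.py '0 0 0 0;0 0 0 0'
```

```text
time: 6.37
tool_pos: [0.6091, -0.2321, 0.1125]
eef_rot: [[0.0, 1.0, 0.0], [1.0, -0.0, -0.0], [-0.0, 0.0, -1.0]]
force: [-0.3, -0.5, 1.3]
gripper_width: 0.0234
grasp_force: 78.5
time: 6.78
tool_pos: [0.6128, -0.2342, 0.2228]
eef_rot: [[-0.0, 1.0, 0.013], [1.0, 0.0, -0.008], [-0.008, 0.013, -1.0]]
force: [1.0, -0.1, 2.1]
gripper_width: 0.0235
grasp_force: 78.5
time: 6.95
tool_pos: [0.6089, -0.2319, 0.2125]
eef_rot: [[-0.0, 1.0, 0.0], [1.0, 0.0, -0.0], [-0.0, 0.0, -1.0]]
force: [-1.1, -0.7, -0.9]
gripper_width: 0.0229
grasp_force: 78.5
```

```bash
python3 drive.py '0.03 0 0 0;0.07 0 0 0;0.11 0 0 0;0.15 0 0 0;0.19 0 0 0'; python3 drive.py '0.04 0 0 0;0.08 0 0 0;0.12 0 0 0;0.16 0 0 0;0.2 0 0 0';python3 drive.py '0.02 0.001 0.01 0;0.036 0.001 0.02 0;0.036 0.001 0.03 0;0.036 0.001 0.03 0;0.036 0.001 0.03 0'; python3 drive.py '0 0 0 0;0 0 0 0';  python3 - <<'E'
from h import *
s=status.get_state();ims=[vision.capture(n) for n in('scene','side','wrist')]
for n,i in zip('abc',ims): cv2.imwrite(f'pics/e{n}.png',i[:,:,::-1])
print(s['tool_pos']);np.savez('we.npz',*cam('wrist',s))
a=cam('scene');b=cam('side')
X=np.array([.610,.194,.13]);o=[]
for c,im in((a,ims[0]),(b,ims[1])):
    u,v=proj(c,X).astype(int);print(u,v);o.append(cv2.resize(im[v-40:v+40,u-40:u+40,::-1],(400,400),interpolation=cv2.INTER_CUBIC))
cv2.imwrite('pics/e.png',np.hstack(o))
E
```

```text
time: 7.37
tool_pos: [0.6074, -0.04, 0.2101]
eef_rot: [[0.001, 1.0, -0.004], [1.0, -0.001, 0.001], [0.001, -0.004, -1.0]]
force: [0.6, 0.6, 0.4]
gripper_width: 0.0235
grasp_force: 78.6
time: 7.78
tool_pos: [0.6074, 0.1599, 0.2101]
eef_rot: [[0.0, 1.0, -0.004], [1.0, -0.0, -0.0], [-0.0, -0.004, -1.0]]
force: [0.3, -0.7, -1.1]
gripper_width: 0.0231
grasp_force: 78.6
time: 8.2
tool_pos: [0.6088, 0.193, 0.1802]
eef_rot: [[0.001, 1.0, -0.004], [1.0, -0.001, -0.001], [-0.001, -0.004, -1.0]]
force: [-0.2, -0.1, -0.6]
gripper_width: 0.0237
grasp_force: 78.6
time: 8.37
tool_pos: [0.6105, 0.1928, 0.1829]
eef_rot: [[0.002, 1.0, 0.001], [1.0, -0.002, -0.0], [-0.0, 0.001, -1.0]]
force: [0.2, -0.5, -0.0]
gripper_width: 0.0235
grasp_force: 78.6
[0.6105 0.1928 0.1829]
397 202
274 233
```

View pics/e.png

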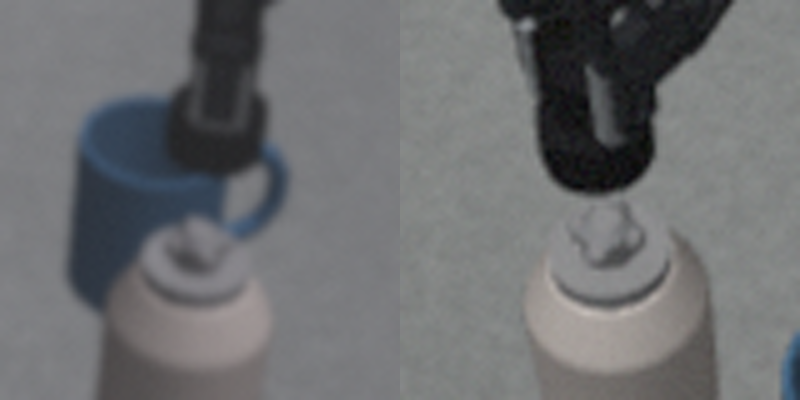

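The crops show the cap hanging above the stud; cap columns are about 400.6 (scene) and 273.6 (side), collar columns 396.2 and 276.4. Solving both positions from the columns, with a check of the cap by mask.

```bash
python3 - <<'E'
from h import *
from scipy.optimize import fsolve
a=cam('scene');b=cam('side')
f=lambda ua,ub,z:fsolve(lambda q:[proj(a,(*q,z))[0]-ua,proj(b,(*q,z))[0]-ub],[.61,.19])
A=cv2.imread('pics/ea.png');B=cv2.imread('pics/eb.png')
def ext(im,r0,r1,c0,c1):
    o=[]
    for r in range(r0,r1):
        g=im[r,c0:c1].max(1).astype(float);k=np.flatnonzero(g<70)
        if len(k):o.append((r,k[0]+c0,k[-1]+c0,(k[0]+k[-1])/2+c0+.5))
    return np.array(o)
print(ext(A,180,199,385,418));print(ext(B,214,234,255,292))
print('cap',f(400.6,273.6,.170),'collar',f(396.2,276.4,.103))
print('collar2',f(396.6,276.2,.103))
def cm(im,u0,v0):
    for r in range(v0-4,v0+22,2): print(r,im[r,u0-22:u0+22].mean(1).astype(int))
print('A');cm(A,396,213);print('B');cm(B,276,243)
E
```

```text
[[180.  393.  407.  400.5]
 [181.  392.  408.  400.5]
 [182.  391.  409.  400.5]
 [183.  391.  409.  400.5]
 [184.  390.  409.  400. ]
 [185.  390.  409.  400. ]
 [186.  389.  409.  399.5]
 [187.  389.  409.  399.5]
 [188.  389.  409.  399.5]
 [189.  389.  408.  399. ]
 [190.  389.  408.  399. ]
 [191.  389.  408.  399. ]
 [192.  389.  408.  399. ]
 [193.  389.  408.  399. ]
 [194.  390.  407.  399. ]
 [195.  390.  405.  398. ]
 [196.  391.  403.  397.5]
 [197.  399.  401.  400.5]]
[[214.  262.  284.  273.5]
 [215.  262.  284.  273.5]
 [216.  262.  283.  273. ]
 [217.  262.  283.  273. ]
 [218.  262.  284.  273.5]
 [219.  262.  284.  273.5]
 [220.  262.  284.  273.5]
 [221.  262.  284.  273.5]
 [222.  262.  284.  273.5]
 [223.  262.  284.  273.5]
 [224.  263.  284.  274. ]
 [225.  263.  283.  273.5]
 [226.  263.  283.  273.5]
 [227.  264.  282.  273.5]
 [228.  265.  281.  273.5]
 [229.  266.  280.  273.5]
 [230.  267.  278.  273. ]
 [231.  271.  275.  273.5]]
cap [0.6055 0.1951] collar [0.6084 0.1938]
collar2 [0.6082 0.1946]
A
209 [ 54  55  56  55  56  56  58  57  58  59  62  71  89 
[... 4028 characters left out ...]
3 156 158 157 161 163 161 164 160 164 161
 162 159 160 158 159 155 156 154 150 150 148 147 143 140 139 139 133 130
 127 124 123 109  95  89 100 124]
259 [132 135 134 130 129 117 134 151 156 157 159 159 162 160 162 161 161 161
 162 159 161 159 155 153 153 154 151 150 148 144 146 142 142 137 134 132
 129 121 106  95  88  87  95 122]
261 [131 132 130 129 129 123 114 129 147 154 160 160 158 160 162 160 160 160
 160 157 156 159 157 155 154 153 152 147 147 145 142 142 138 138 135 129
 115 102  90  90  85  89  88 123]
263 [129 129 128 125 124 127 118 115 118 128 145 155 159 161 161 158 163 160
 160 158 159 158 156 155 155 151 151 148 147 145 143 137 134 122 112  99
  93  90  90  89  87  84  82 115]
```

```bash
python3 - <<'E'
from h import *
from scipy.optimize import fsolve
a=cam('scene');b=cam('side')
f=lambda ua,ub,z:fsolve(lambda q:[proj(a,(*q,z))[0]-ua,proj(b,(*q,z))[0]-ub],[.61,.19])
print('cap',f(399.6,273.1,.170),'collar',f(395.6,276.0,.103))
z=np.load('we.npz');c=[z[k] for k in z];W=cv2.imread('pics/ec.png')
print(proj(c,(.609,.194,.103)),proj(c,(.609,.171,.103)),proj(c,(.609,.217,.103)),proj(c,(.632,.194,.103)),proj(c,(.609,.194,.159)),proj(c,(.629,.194,.159)))
g=W.mean(2)
for r in range(130,215,8):
    d=np.diff(cv2.GaussianBlur(g,(3,3),0)[r,240:400]);k=np.argsort(-abs(d))[:7];k.sort();print(r,[(int(i)+240,int(d[i])) for i in k])
E
```

```text
cap [0.6084 0.1933] collar [0.6104 0.1927]
[314.0756 203.8675] [314.1686 232.9248] [313.9774 173.1652] [345.3089 203.8437] [313.2973 232.9806] [348.6281 232.9509]
130 [(276, 4), (277, 5), (278, 2), (312, -2), (317, 2), (358, 3), (359, 2)]
138 [(251, 2), (269, 2), (318, -2), (319, -2), (322, 2), (323, 2), (335, 2)]
146 [(305, -3), (306, -5), (307, -4), (308, -3), (330, 4), (331, 4), (332, 3)]
154 [(294, -7), (295, -10), (296, -7), (315, 4), (343, 6), (344, 8), (345, 5)]
162 [(288, -13), (289, -15), (294, 11), (295, 11), (344, -12), (345, -11), (350, 12)]
170 [(284, -11), (285, -6), (286, 7), (287, 14), (288, 11), (352, -11), (353, -12)]
178 [(240, 17), (306, -18), (307, -24), (308, -21), (332, 17), (333, 23), (334, 21)]
186 [(247, 28), (248, 28), (296, -24), (297, -33), (300, 15), (343, 16), (344, 24)]
194 [(251, 28), (252, 33), (253, 19), (289, 13), (291, -15), (292, -19), (351, -13)]
202 [(253, 28), (254, 38), (255, 23), (288, 14), (307, -21), (308, -16), (310, 17)]
210 [(253, 29), (254, 39), (255, 23), (295, -28), (296, -39), (297, -33), (336, 23)]
```

```bash
python3 - <<'E'
from h import *
W=cv2.imread('pics/ec.png');g=W.mean(2).astype(int)
print('col320 rows100-260/3',g[100:260:3,320])
for r in (165,190,200,215): print(r,g[r,270:372:3])
z=np.load('we.npz');c=[z[k] for k in z]
for q in [(.6105,.213,.159),(.6105,.213,.182),(.6105,.206,.204),(.6105,.180,.204),(.6105,.217,.103),(.6105,.217,.095),(.6105,.2,.1205),(.6105,.23,.08)]: print(q,proj(c,q))
E
```

```text
col320 rows100-260/3 [141 141 141 142 141 141 137 143 147 149 145 146 144 140 143 119 122 121
 135 176 176 180 181 181 192 169 156 162 160 162 157 158 116 127 149  51
  15  15  16  16  29  31  28  28  16  13  20  15  17  12  19  28  26  25]
165 [139 147 144 148 149 146 115 119 167 169 173 174 177 178 177 180 179 180
 178 179 180 177 174 174 174 172 154 113 144 150 146 149 145 139]
190 [144 151 153 143 149 154 158 168 168 155 156 155 156 155 159 160 157 157
 160 160 158 157 160 162 161 158 201 159 154 151 150 140 144 147]
200 [145 143 144 131 141 147 155 174 153 155 157 155 154 110 154 157 152 145
 149 114  81 114 116 158 161 160 157 175 144 142 139 139 145 146]
215 [147 150 148 148 137 124 132 117   8  16   9  18  13  19  15  19  12  15
  15  18  14  21  14  12  67 161 155 136 125 120 145 142 145 145]
(0.6105, 0.213, 0.159) [315.8986 200.8021]
(0.6105, 0.213, 0.182) [315.7871 214.4743]
(0.6105, 0.206, 0.204) [315.6731 247.463 ]
(0.6105, 0.18, 0.204) [315.7703 301.4898]
(0.6105, 0.217, 0.103) [316.0722 173.1638]
(0.6105, 0.217, 0.095) [316.0916 170.9932]
(0.6105, 0.2, 0.1205) [316.0584 203.0019]
(0.6105, 0.23, 0.08) [316.1037 150.7015]
```

Wrist profiles put the collar about 2.5 mm toward tool +y of the cap, which agrees with the scene and side views, and about 1 mm in x. Correcting, then descending onto the stud.

```bash
python3 drive.py '0.001 0.0023 0.01 0;0.001 0.0023 0.025 0;0.001 0.0023 0.034 0;0.001 0.0023 0.034 0;0.001 0.0023 0.034 0';python3 drive.py '0 0 0.003 0;0 0 0.006 0;0 0 0.006 0;0 0 0.006 0'
```

```text
time: 8.93
tool_pos: [0.6116, 0.1949, 0.1472]
eef_rot: [[0.0, 1.0, -0.002], [1.0, -0.0, -0.0], [-0.0, -0.002, -1.0]]
force: [0.5, 0.3, -0.4]
gripper_width: 0.0234
grasp_force: 78.6
time: 9.27
tool_pos: [0.6124, 0.195, 0.1425]
eef_rot: [[-0.0, 1.0, 0.0], [1.0, 0.0, 0.0], [0.0, 0.0, -1.0]]
force: [0.1, 0.8, 0.2]
gripper_width: 0.0234
grasp_force: 78.6
```

```bash
python3 drive.py '0 0 0.002 0;0 0 0.004 0;0 0 0.004 0;0 0 0.004 0';python3 drive.py '0 0 0.001 0;0 0 0.002 0;0 0 0.002 0;0 0 0.002 0'
```

```text
time: 9.6
tool_pos: [0.6128, 0.1951, 0.1394]
eef_rot: [[-0.0, 1.0, 0.002], [1.0, 0.0, 0.0], [0.0, 0.002, -1.0]]
force: [-1.2, -0.4, 3.6]
gripper_width: 0.0235
grasp_force: 79.3
time: 9.93
tool_pos: [0.613, 0.1954, 0.139]
eef_rot: [[-0.0, 1.0, 0.002], [1.0, 0.0, 0.0], [0.0, 0.002, -1.0]]
force: [-5.2, 0.4, 11.4]
gripper_width: 0.0236
grasp_force: 80.0
```

```bash
python3 drive.py '0 -0.001 0 0;0 -0.001 0 0;0 -0.001 0 0';python3 drive.py '0 0 0.001 0;0 0 0.002 0;0 0 0.002 0;0 0 0.002 0'
```

```text
time: 10.18
tool_pos: [0.6129, 0.1953, 0.1391]
eef_rot: [[-0.0, 1.0, 0.004], [1.0, 0.0, 0.001], [0.001, 0.004, -1.0]]
force: [-1.9, 0.8, 11.3]
gripper_width: 0.0237
grasp_force: 79.8
time: 10.52
tool_pos: [0.613, 0.1955, 0.1387]
eef_rot: [[-0.0, 1.0, 0.005], [1.0, 0.0, 0.001], [0.001, 0.005, -1.0]]
force: [-5.0, 0.1, 18.1]
gripper_width: 0.0236
grasp_force: 80.6
```

Stiff contact with a sideways push toward -x: the lip is probably riding on the stud. Backing off, shifting, retrying.

```bash
python3 drive.py '0 0 -0.006 0;0 0 -0.01 0;0 -0.002 -0.01 0;0 -0.002 -0.01 0';python3 - <<'E'
from h import *
s=status.get_state();c=cam('wrist',s);g=vision.capture('wrist').mean(2).astype(int);print(s['tool_pos'],s['force'])
print(g[150:240:3,320])
for r in (185,190,195,215,220): print(r,g[r,270:372:2])
E
```

```text
time: 10.85
tool_pos: [0.6088, 0.195, 0.1438]
eef_rot: [[-0.0, 1.0, -0.001], [1.0, 0.0, -0.0], [-0.0, -0.001, -1.0]]
force: [-0.1, -1.0, -0.7]
gripper_width: 0.0237
grasp_force: 78.5
[0.6088 0.195  0.1438] [-0.1074 -1.0116 -0.7463]
[147 120 121 123 123 144 182 181 182 183 185 186 186 211 122 145 165 162
 137  13  18  16  20  33  30  27  30  17  15  18]
185 [153 150 150 151 147 145 110 146 166 170 171 171 175 176 175 178 179 179
 182 183 181 183 184 184 184 185 187 185 185 186 184 183 184 181 181 183
 182 180 177 177 176 173 173 173 169 168 165 135 140 148 144]
190 [150 153 149 149 149 117 160 164 168 170 171 173 174 175 177 180 180 182
 181 184 195 202 206 213 219 223 225 225 224 223 223 221 212 201 193 185
 178 179 180 178 175 174 173 172 169 169 165 166 159 134 154]
195 [151 152 152 142 134 160 162 163 166 170 169 173 174 177 177 185 199 212
 220 148  90  83  88 110 128 145 159 162 157 158 142 124 100  89  91 132
 208 216 200 183 174 174 174 172 169 168 166 165 162 161 130]
215 [143 145 138 144 148 150 153 156 158 188 177  50   7  15   9  15  15  12
  17  17  14  14  13  11  19  18  14   9  19  18  21  18  17  17  16   7
  70 169 164 165 163 160 160 160 170 195 160 151 149 148 147]
220 [144 151 144 139 143 145 151 153 150  27  11  12  18  18  16  13  19  28
  27  35  28  30  29  30  30  31  32  29  30  30  32  18  17  15  20  16
  18  11  22 143 166 162 158 163 162 173 164 147 146 144 143]
```

```bash
python3 - <<'E'
from h import *
s=status.get_state();R=np.array([[0,1,0],[1,0,0],[0,0,-1.]]);s=dict(s,eef_rot=R,tool_pos=np.array([.6095,.195,.1438]))
c=cam('wrist',s)
print('collar',plane(c,(324,190.5),.103)-[0,.023,0],'cap',plane(c,(317.3,205),.1203)-[0,.02,0])
E
```

```text
collar [0.6142 0.1936 0.103 ] cap [0.6102 0.1929 0.1203]
```

Relative offset measured as +4 mm in tool y and +0.7 mm in tool x. Re-centring and pushing.

```bash
python3 drive.py '0.0007 0.004 0 0;0.0007 0.004 0.002 0;0.0007 0.004 0.004 0;0.0007 0.004 0.004 0';python3 drive.py '0 0 0.002 0;0 0 0.004 0;0 0 0.004 0;0 0 0.004 0';python3 drive.py '0 0 0.001 0;0 0 0.002 0;0 0 0.002 0;0 0 0.002 0'
```

```text
time: 11.23
tool_pos: [0.6134, 0.1956, 0.1399]
eef_rot: [[0.0, 1.0, -0.0], [1.0, -0.0, -0.0], [-0.0, -0.0, -1.0]]
force: [-0.1, 0.1, 0.6]
gripper_width: 0.023
grasp_force: 78.8
time: 11.57
tool_pos: [0.6141, 0.1957, 0.1391]
eef_rot: [[-0.0, 1.0, 0.002], [1.0, 0.0, -0.0], [-0.0, 0.002, -1.0]]
force: [-3.3, -0.9, 11.6]
gripper_width: 0.0231
grasp_force: 80.2
time: 11.9
tool_pos: [0.6144, 0.1959, 0.1387]
eef_rot: [[-0.0, 1.0, 0.003], [1.0, 0.0, 0.0], [0.0, 0.003, -1.0]]
force: [-7.2, -1.8, 18.6]
gripper_width: 0.0234
grasp_force: 80.8
```

```bash
python3 drive.py '0 -0.001 0.001 0;0 -0.001 0.002 0;0 -0.001 0.002 0;0 -0.001 0.002 0';python3 - <<'E'
from h import *
P=[]
s=status.get_state();c=cam('wrist',s);g=vision.capture('wrist').mean(2).astype(int);print(s['tool_pos'],s['force'])
print(g[150:240:3,320])
for r in (190,195,205,210,215,220): print(r,g[r,270:372:2])
E
```

```text
time: 12.23
tool_pos: [0.6144, 0.1961, 0.1385]
eef_rot: [[-0.0, 1.0, 0.006], [1.0, 0.0, 0.0], [0.0, 0.006, -1.0]]
force: [-8.7, 0.0, 25.0]
gripper_width: 0.0231
grasp_force: 81.4
[0.6144 0.1961 0.1385] [-8.6701  0.023  25.0352]
[146 148 122 125 124 126 134 180 182 183 183 186 185 186 199 199  94 165
 171  25  13  16  15  33  29  29  30  33  14  17]
190 [147 135 161 167 167 172 174 174 175 177 179 180 181 182 185 184 185 186
 185 186 186 186 185 187 185 185 185 183 184 184 182 182 181 179 179 177
 176 174 175 172 171 170 168 158 121 151 150 147 145 147 145]
195 [134 164 165 169 169 172 174 176 175 179 178 181 181 185 194 203 213 220
 224 226 213 173 161 173 188 199 212 226 221 210 201 194 185 179 179 178
 176 173 174 173 171 168 168 166 164 148 143 155 154 152 151]
205 [160 161 165 165 169 171 174 180 200 219 135  82 142 166 167 166 162 163
 166 168 171 173 176 171 173 173 173 173 172 167 165 163 168 151  98 107
 217 199 178 167 167 165 164 161 159 157 158 136 148 147 149]
210 [157 161 162 164 166 172 195 200  90 144 161 161 163 168 143  59  30   9
  15  16  16  20  20  16  19  13  15  13  16   9  11  45 119 172 170 168
 155  93 190 194 172 162 162 158 160 155 152 152 141 149 151]
215 [153 158 159 163 172 199 164 150 165 163 163 140  32  14  16  17  15  13
  16  11  15  13  21  17  16  14  19  19  13  18  11   9  18  14   8  74
 174 168 161 134 197 164 159 155 153 151 149 150 144 149 147]
220 [151 152 157 159 189 175 158 160 163  84  13  18   9  15  11  15  15  25
  33  29  29  30  33  34  33  33  32  33  34  32  25  18  12  15  19  18
  12  12 107 165 184 190 158 152 149 146 146 145 136 146 147]
```

25 N without a click: still misaligned, with the wrist view showing about 1 mm too far toward +x. Checking scene and side profiles at this low height, where parallax is small.

```bash
python3 - <<'E'
from h import *
for n in('scene','side'):
    c=cam(n);im=vision.capture(n);cv2.imwrite(f'pics/f_{n}.png',im[:,:,::-1]);g=im.mean(2).astype(int)
    q=proj(c,(.611,.194,.103));w=proj(c,(.611,.194,.127));print(n,q,w,proj(c,(.612,.194,.103))-q,proj(c,(.611,.195,.103))-q)
    u=int(q[0])-17
    for v in range(int(w[1])-1,int(q[1])+14,2): print(v,u,g[v,u:u+36])
E
```

```text
scene [396.171  213.2404] [397.4316 204.3778] [-0.0509  0.2962] [0.4753 0.0733]
203 379 [ 54  55  57  57  58  59  59  61  62  59  52  45  41  45  55  66  66  55
  46  42  44  43  45  52  65  68  58  48  43  51  60  65  71  82  99 114]
205 379 [ 56  54  58  58  58  59  60  60  61  57  50  42  40  42  48  56  62  59
  53  54  54  51  51  59  67  66  54  46  45  52  64  77  92 107 116 120]
207 379 [ 55  56  57  56  59  59  61  64  64  59  48  39  39  39  40  41  42  46
  47  48  49  52  52  52  53  48  43  43  50  67  89 106 117 124 124 124]
209 379 [ 54  57  58  59  61  62  72  85  98  91  66  46  38  38  36  38  38  39
  40  38  41  41  40  39  40  40  42  47  67  94 115 123 125 126 126 126]
211 379 [ 57  56  58  58  61  72  94 117 128 123 101  71  49  40  40  39  38  40
  37  39  38  39  40  38  40  42  42  56  84 112 121 124 125 124 123 125]
213 379 [ 57  59  57  62  68  85 110 127 134 133 126 108  83  58  46  42  42  40
  40  41  40  40  42  43  46  51  65  87 106 118 123 123 122 122 124 124]
215 379 [ 57  59  66  75  89  98 104 116 128 132 133 129 118 101  84  74  67  63
  61  64 
[... 2080 characters left out ...]
89  97
 108 129 137 141 140 141 140 140 140 131 101 107 142 131 118 111 109 106]
249 258 [134 140 144 148 153 162 159 128 123 143 145 146 144 143 143 140 139 139
 142 143 140 140 141 139 133 122  98  74 106 147 140 124 122 119 116 109]
251 258 [131 140 149 153 157 156 166 162 131 101 102 124 129 135 139 140 138 137
 136 135 135 127 105  96  85  80 116 149 152 139 131 129 125 122 119 115]
253 258 [132 145 151 155 156 157 161 163 172 173 157 137 110  93  90  88  86  83
  83  81  80  94 101 123 141 166 160 146 141 137 134 130 127 123 119 116]
255 258 [128 146 156 157 159 161 164 163 164 166 169 175 185 190 178 175 163 156
 153 163 178 178 171 163 157 149 145 142 141 136 133 132 130 127 122 119]
```

Side and scene both put the cap roughly 2 to 3 mm too far toward +y. Lifting clear, shifting back by that, and pushing again.

```bash
python3 drive.py '0 0 -0.006 0;0 0 -0.012 0;-0.0025 0 -0.012 0;-0.0025 0 -0.012 0;-0.0025 0 -0.009 0';python3 drive.py '0 0 0.002 0;0 0 0.004 0;0 0 0.004 0;0 0 0.004 0';python3 drive.py '0 0 0.001 0;0 0 0.002 0;0 0 0.002 0;0 0 0.002 0'
```

```text
time: 12.8
tool_pos: [0.6122, 0.193, 0.1409]
eef_rot: [[0.0, 1.0, -0.0], [1.0, -0.0, 0.0], [0.0, -0.0, -1.0]]
force: [0.1, 0.4, -1.4]
gripper_width: 0.0233
grasp_force: 78.5
time: 13.13
tool_pos: [0.6132, 0.1931, 0.1383]
eef_rot: [[0.0, 1.0, 0.002], [1.0, -0.0, -0.0], [-0.0, 0.002, -1.0]]
force: [0.6, -0.9, 6.8]
gripper_width: 0.0232
grasp_force: 79.4
time: 13.47
tool_pos: [0.6138, 0.1932, 0.1377]
eef_rot: [[-0.0, 1.0, 0.004], [1.0, 0.0, -0.0], [-0.0, 0.004, -1.0]]
force: [-1.9, -1.8, 11.7]
gripper_width: 0.0236
grasp_force: 79.9
```

```bash
python3 drive.py '0 -0.001 0.001 0;0 -0.001 0.002 0;0 -0.001 0.002 0;0 -0.001 0.002 0';python3 drive.py '0 -0.0005 0.001 0;0 -0.0005 0.002 0;0 -0.0005 0.002 0;0 -0.0005 0.002 0'
```

```text
time: 13.8
tool_pos: [0.6139, 0.1932, 0.1372]
eef_rot: [[-0.0, 1.0, 0.007], [1.0, 0.0, 0.0], [0.0, 0.007, -1.0]]
force: [-1.9, -1.5, 16.3]
gripper_width: 0.0235
grasp_force: 80.4
time: 14.13
tool_pos: [0.6127, 0.1929, 0.1327]
eef_rot: [[0.0, 1.0, 0.005], [1.0, -0.0, -0.0], [-0.0, 0.005, -1.0]]
force: [2.3, -0.2, 5.8]
gripper_width: 0.0234
grasp_force: 79.1
```

Force dropped from 16 N to 6 N with a 4.5 mm run: the click. Pushing home.

```bash
python3 drive.py '0 0 0.001 0;0 0 0.002 0;0 0 0.003 0;0 0 0.003 0';python3 drive.py '0 0 0.001 0;0 0 0.002 0;0 0 0.003 0;0 0 0.003 0'
```

```text
time: 14.47
tool_pos: [0.6112, 0.1928, 0.1273]
eef_rot: [[0.0, 1.0, 0.001], [1.0, -0.0, -0.0], [-0.0, 0.001, -1.0]]
force: [5.5, -1.6, -2.0]
gripper_width: 0.0235
grasp_force: 78.7
time: 14.8
tool_pos: [0.6114, 0.1928, 0.1265]
eef_rot: [[0.0, 1.0, 0.001], [1.0, -0.0, -0.001], [-0.001, 0.001, -1.0]]
force: [1.8, -3.1, 7.4]
gripper_width: 0.0232
grasp_force: 79.8
```

```bash
python3 drive.py '0 0 0.001 0;0 0 0.002 0;0 0 0.003 0;0 0 0.004 0;0 0 0.004 0';python3 drive.py '0 0 0.001 0;0 0 0.002 0;0 0 0.003 0;0 0 0.003 0;0 0 0.003 0'
```

```text
time: 15.22
tool_pos: [0.6115, 0.1928, 0.1263]
eef_rot: [[-0.0, 1.0, 0.001], [1.0, 0.0, -0.001], [-0.001, 0.001, -1.0]]
force: [-8.9, -5.0, 26.4]
gripper_width: 0.0234
grasp_force: 81.7
time: 15.63
tool_pos: [0.6116, 0.1928, 0.1263]
eef_rot: [[-0.001, 1.0, 0.002], [1.0, 0.001, -0.001], [-0.001, 0.002, -1.0]]
force: [-16.5, -6.4, 39.6]
gripper_width: 0.0233
grasp_force: 83.3
```

```bash
python3 drive.py '0 -0.002 -0.001 0;0 -0.002 -0.001 0;0 -0.002 -0.001 0;0 -0.002 -0.001 0'; python3 - <<'E'
from h import *
for n in('scene','side'):
    im=vision.capture(n);cv2.imwrite(f'pics/z_{n}.png',im[:,:,::-1])
    d=cv2.absdiff(im[:,:,::-1],cv2.imread(f'pics/{n}0.png')).max(2)
    print(n,'mug',d[190:222,372:384].mean() if n=='scene' else d[260:300,315:345].mean(),'jar',d[195:235,452:482].mean() if n=='scene' else d[335:380,240:275].mean())
c=cam('side');g=cv2.imread('pics/z_side.png').mean(2).astype(int)
print(proj(c,(.6115,.193,.103)),g[236:258,272:277].mean(1).astype(int))
E
```

```text
time: 15.97
tool_pos: [0.6115, 0.1928, 0.1263]
eef_rot: [[-0.0, 1.0, 0.007], [1.0, 0.0, -0.001], [-0.001, 0.007, -1.0]]
force: [-5.9, -5.2, 29.6]
gripper_width: 0.0236
grasp_force: 82.2
scene mug 1.5625 jar 1.9283333333333332
side mug 5.065833333333333 jar 6.253968253968254
[275.4871 242.3698] [ 45  41  40  37  36  37  31  30  26  24  20  16  20  23  32  87 113  85
 118 165 174 161]
```

The cap's dark skirt now reaches the collar's front rim (row 250) at a steady 30 N push, and the mug and jar are unchanged.

```bash
python3 -c "
from rig import ctrl, vision, status, ticket
print(ticket.hand_in())"
```

```text
the job is handed in; nothing more can be done
None
```

The job is handed in: the drawer was pulled to its stop and left open, and the cap is clicked and fully home on the collar, still gripped with about 30 N of downward push; the mug and jar did not move.

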